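# Weigh a cased solder reel on the bench hook scale

## Task

Find out how much solder is left in the closed reel: lift it out of its cradle, thread its bore onto the hook of the spring scale and ease its weight onto the hook until the spring alone carries it, so that it does not drop, bounce or get pushed further when you let go (the hook must never move faster than 5 cm a second nor be pushed past the end of its dial). Let go and leave it hanging untouched and still for at least a second so that the dial can be read, then take hold again, lift it off the hook without letting the hook snap back, and set it back in its cradle. Do not knock the scale, and leave the things lying round about where they are.

Things in the scene. Friction and masses are not known exactly. Their poses are not given: they have to be found in the camera images.
- reel: closed grey plastic solder reel: drum 58 mm across, 34 mm wide, plain round bore of 26 mm right through. Origin at its centre, x axis along the bore (ends alike). Starts in the cradle, bore level. Weight unknown, 0.2 to 0.62 kg. Best held across its diameter at mid height, fingers left and right of the drum, closing at right angles to the bore, so both bore ends stay open
- scale: bench spring scale, fixed: base plate 158 x 80 mm, 14 mm high; aluminium column 48 mm wide with white dial plate, front face 75 mm behind the origin (+x), 0.208 m high, round adjuster on top to 0.217 m. Origin on the bench under the middle of the hook's saddle; x level, from the hook's free tip towards the column; z up
- hook_saddle (a point): middle of the hook's saddle, on top of the steel rod where the bore rests; travels with the hook, 0.172 m above the bench unloaded. Axes as scale (free tip in -x, column in +x). Rod 7 mm thick, level for 23 mm either side of this point; at the column end it steps up 10 mm. A hanging reel has its centre 13 mm below this point
- hook_tip (a point): free end of the hook, centre of its rounded end (3.5 mm radius): 31 mm from the saddle point in -x; its top is 9 mm higher than the saddle's top, so the bore (26 mm) must pass it with rod and tip together 16 mm high
- hook (a joint): how far the hook is pulled down, m: 0 unloaded at its upper stop, 0.086 at the lower stop, end of the dial at 0.080. Spring 80 N/m with 0.2 N pre-load, lightly damped: each 100 g pulls it down about 12.3 mm (0.023 for the lightest to 0.073 for the heaviest reel); a load let go out of balance swings for about 2 s
- cradle_seat (a point): where the reel's centre is when it rests in the cradle, 46 mm above the bench; x axis along the cradle and the reel's bore. Cradle fixed: two steel bars 8 mm thick along x, 35 mm apart, between two end plates (56 mm wide, tops 17 mm below this point, inner faces 23 mm either side along x, so 6 mm play each end); base 66 x 64 x 5 mm
- marker: black pen 130 x 10 x 12 mm lying on the bench between the scale and the cradle; origin at its underside, middle; leave it there
- note_pad: blue note pad 81 x 106 x 11 mm lying at the left front; leave it there
- threadlock: small red bottle 25 x 25 x 72 mm standing behind the work; leave it there
- kapton_roll: amber tape roll 80 mm in diameter, 12 mm high, lying behind the work; leave it there
- bit_block: black block of driver bits 70 x 28 x 43 mm standing behind the work; leave it there

How it is judged:
On the way:
1. the reel hangs by its bore on the hook's saddle, untouched by the robot, its whole weight on the spring, and is still (hook slower than 1 cm/s) for one second (contact force between reel and the fingers below 0.05 N and contact force between reel and the arm below 0.05 N and linear speed of reel below 0.01 m/s and horizontal distance between reel and hook_saddle below 0.012 m and z of reel in the frame of hook_saddle between -0.018 and -0.009 m and contact force between reel and scale above 1 N and value of joint hook above 0.01 m and velocity of joint hook between -0.01 and 0.01 m/s), for 1 s.
At the end, for the whole second after the job is handed in: the reel lies at rest in the cradle, let go, its centre within 10 mm of the seat and its bore along the cradle (within 0.15 rad); the hook is empty and back within 3 mm of its upper stop (contact force between reel and the fingers below 0.05 N and contact force between reel and the arm below 0.05 N and linear speed of reel below 0.01 m/s and distance between reel and cradle_seat below 0.01 m and angle between the x axis of reel and the x axis of cradle_seat, either way round below 0.15 rad and value of joint hook below 0.003 m); the robot touches nothing.
It fails at once if the hook moves faster than 7 cm/s (reel dropped on it, let go too early or pushed too far, or hook let snap back) (velocity of joint hook above 0.07 m/s or velocity of joint hook below -0.07 m/s).
It fails at once if the hook is pulled past the end of its dial (more than 80 mm) (value of joint hook above 0.08 m).
It fails at once if the scale or its hook is knocked or pressed with more than 20 N (contact force between scale and anything else above 20 N).
It fails at once if the reel is dropped onto the bench (its centre below 35 mm) (height (world z) of reel below 0.035 m).
It fails at once if a bystander is shifted by more than 30 mm (distance of any of marker, note_pad, threadlock, kapton_roll, bit_block from where it was at the start of the episode above 0.03 m).
It also fails if it takes over 72 s, if anything falls off the work surface, if the arm or the gripper's body presses on something with over 40 N, if the wrist force passes 120 N, or if a joint passes its speed limit or range.

## Robot

A 6-joint arm with a two-finger parallel gripper is mounted at the origin on a cart in front of the work surface, level with it; the furniture and walls round the work are solid. World frame = base frame: x ahead of the robot, y to its left, z up, the work surface at z = 0. Lengths are in m, angles in rad, forces in N, time in s.
With the tool pointing down it reaches from about 0.35 to 0.8 m from the base axis. Payload 7.3 kg.
Tool frame: the origin (TCP) lies between the finger pads; the fingertips stand 8 mm ahead of it and the grasp point (between the pads) lies 11 mm behind it (robot.tip_reach is the distance from the TCP to the fingertips, in m); z points along the fingers, y is the direction in which the jaws open and shut (so a half turn about z gives the same grasp; the last joint's range is limited). The gripper opens to 85 mm and grips with 20 to 120 N. Pads are 22 mm wide; open, the fingers measure 114 mm over their backs; the gripper's body (76 mm by 85 mm) begins 54 mm behind the grasp point. The pads swing forward as they close: fully open they stand 13 mm farther back than shut.
Start: joints at [-1.306, 0.342, 1.524, -0, 1.275, -0.146], TCP at [0.21, -0.481, 0.239] pointing down, gripper open.
Joint ranges: [-2.53, 2.53], [-0.77, 2.02], [0.04, 2.7], [-1, 4.14], [0.28, 2.66], [-3.11, 3.11]. Speed limits (rad/s): [2.57, 2.57, 3.14, 3.14, 3.14, 3.14].

## Interface

Orientations are given as a unit quaternion [w, x, y, z].
In Python, from plant import robot, eyes, workorder gives the robot as it stands.
- The arm moves only by the tool play_rows, never from a script. Its argument "plan" is a list of rows, each an object of numbers: "dx", "dy", "dz": the shift along the world's x, y, z in cm; "ax", "ay", "az": the turn, a rotation vector about the world's x, y, z in rad; "jaw": the finger opening in cm, from 0 to 8.54. A call has 1 to 5 rows; each row is the pose to reach, as a shift and turn from the pose measured when the call began; what a row does not reach only later rows make up. A row lasts 1/12 s, in which the tool goes at most 41.7 mm and 7.16 degrees, less where a joint would pass 70% of its speed; a pose out of reach is approached as far as the arm can. A call with a gripper value outside its range is refused whole. The fingers move at their own pace and stop on an object; "force" is the grip in N (left out, the last holds). Time passes only in rows, so rows that repeat a pose let the fingers close. It gives the time, the measured TCP pose, the force and the opening at its end, in the units of the state.
- robot.sense(): the state, without advancing time (a new reading comes with each control period).
- eyes.grab_frame(name): name is "scene" or "top" or "wrist"; returns a dict with "frame" (400x640x3 uint8, blue, green, red), "fov_y" (degrees; the focal length in pixels is half the picture's height over the tangent of half this angle, whatever the lens; pixels are square), "cx", "cy" (the principal point, pixels), "xyz" and "orientation" of the camera in the world. Camera axes: x right, y up, looking along -z (the intrinsics and any distortion apply to the point x, -y, -z); pixel columns grow to the right and rows downward; lengths in m; the calibration is good to about 2 mm. The wrist camera is an equidistant fisheye: a pixel r from the principal point sees the ray r / f radians off the axis. A picture is of the moment at which its call begins. There is no depth.
- workorder.hand_in(): hands the job in, once; it reports no verdict.
The state is a dict: "time": time; "joint_pos": joint angles; "joint_velocities": joint speeds; "joint_torque": joint torques, N m; "tcp_pos": TCP position; "ee_rot": TCP orientation; "contact_force": force on the tool from outside, world axes, zero at the start; "ft_torque": the same for the moment, N m; "grip_width": opening from 0.0 (shut) to 1.0 (fully open).
Only numpy, scipy, OpenCV 4.12 (cv2) and the standard library are available. Lean on these libraries where they do the work, as an engineer would, in place of code of your own. Each camera call takes 0.05 s, during which the arm holds its last target. There are 200 camera calls.

## Working session

There is one attempt and no reset: what is moved stays moved. The work goes in short steps, Python scripts to look and compute and a tool call to move; the robot and the scene stay as the last step left them, time stands still between calls to the robot, and variables do not carry over. Pictures are saved under pics/ and viewed, about 8 in all and at most 12, crops included, and the job is handed in when it is done.

Besides the shell and the picture viewer there is one more tool, called after "Emit:" as name(argument=value, ...), one argument or row to a line, values as JSON. play_rows: Moves the arm, as the interface text tells. Its arguments: {"type":"object","properties":{"plan":{"type":"array","items":{"type":"object","properties":{"dx":{"type":"number"},"dy":{"type":"number"},"dz":{"type":"number"},"ax":{"type":"number"},"ay":{"type":"number"},"az":{"type":"number"},"jaw":{"type":"number"}}}},"force":{"type":"number"}},"required":["plan"]}

```bash
mkdir -p pics; cat > h.py <<'E'
import numpy as np, cv2
from scipy.spatial.transform import Rotation as R
from plant import robot, eyes, workorder
def grab(n,save=None):
    f=eyes.grab_frame(n)
    if save: cv2.imwrite('pics/'+save,f['frame'])
    return f
def rot(q): return R.from_quat([q[1],q[2],q[3],q[0]])
def ray(f,u,v,fish=False):
    F=200/np.tan(np.radians(f['fov_y'])/2); a,b=(u-f['cx'])/F,(v-f['cy'])/F
    if fish:
        r=np.hypot(a,b); s=np.sin(r)/max(r,1e-9); d=np.array([a*s,-b*s,-np.cos(r)])
    else: d=np.array([a,-b,-1.])
    d=rot(f['orientation']).apply(d); return np.array(f['xyz']),d/np.linalg.norm(d)
def onz(f,u,v,z,fish=False):
    o,d=ray(f,u,v,fish); return o+d*(z-o[2])/d[2]
def proj(f,p,fish=False):
    F=200/np.tan(np.radians(f['fov_y'])/2)
    c=rot(f['orientation']).inv().apply(np.array(p)-f['xyz'])
    x,y,z=c[0],-c[1],-c[2]
    if fish:
        r=np.hypot(x,y); t=np.arctan2(r,z); return f['cx']+F*t*x/r, f['cy']+F*t*y/r
    return f['cx']+F*x/z, f['cy']+F*y/z
E
python3 - <<'E'
from h import *
for n in('scene','top'):
    f=grab(n,n+'0.png'); print(n,{k:f[k] for k in f if k!='frame'})
print(robot.sense(), robot.tip_reach)
E
```

```text
scene {'fov_y': 57.67146419211367, 'cx': 326.1475900882193, 'cy': 200.82141913058794, 'xyz': array([0.05908011, 0.54684629, 0.69872374]), 'orientation': array([-0.3662219 , -0.1809838 ,  0.39353416,  0.82356375])}
top {'fov_y': 53.093319021971936, 'cx': 314.3589031468077, 'cy': 194.9743538763239, 'xyz': array([0.49910927, 0.09245122, 0.95829091]), 'orientation': array([ 0.70757516,  0.04563267, -0.01536345, -0.70499575])}
{'time': 0.1, 'joint_pos': array([-1.30601343e+00,  3.42662844e-01,  1.52490382e+00, -3.35590998e-05,
        1.27541278e+00, -1.45979714e-01]), 'joint_velocities': array([ 1.10638369e-03, -1.65835208e-03, -2.75880541e-03, -7.73128171e-06,
       -2.24739616e-03,  6.52092372e-04]), 'joint_torque': array([ 1.61387630e-03, -4.34446836e+01, -2.46490377e+01, -2.18462642e-04,
        4.66770856e-03, -5.31517486e-06]), 'tcp_pos': array([ 0.20956729, -0.48098459,  0.23869654]), 'ee_rot': array([-6.91216720e-04,  9.78982058e-01,  2.03945211e-01, -5.71855394e-05]), 'contact_force': array([-0.35382519,  0.57414972,  0.06842244]), 'ft_torque': array([ 0.04103308, -0.04579561,  0.02702547]), 'grip_width': 1.0005109909820316} 0.008
```

View pics/top0.png

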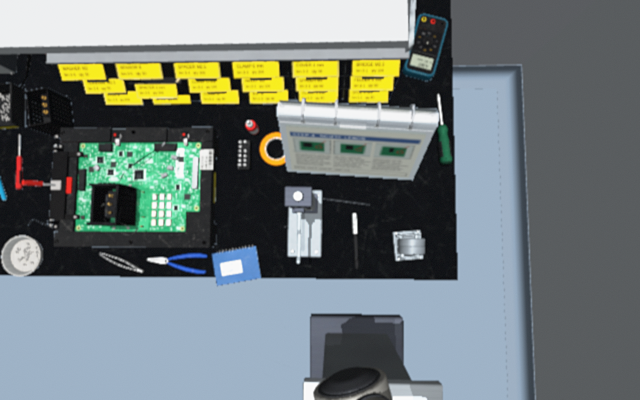

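View pics/scene0.png

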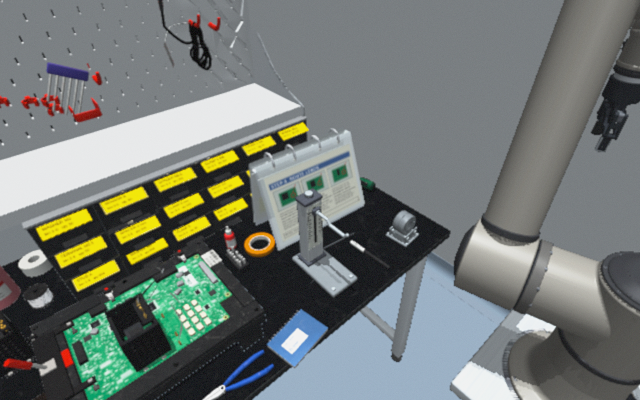

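The top view shows the scale at about (300,225) with its hook pointing down the picture, towards the robot. The marker is at (355,240) and the reel in its cradle at (410,245). I'll enlarge both next.

```bash
python3 - <<'E'
from h import *
a=cv2.imread('pics/top0.png')[175:275,270:440]; b=cv2.imread('pics/scene0.png')[180:305,285:425]
a=cv2.resize(a,None,fx=4.4,fy=4.4,interpolation=cv2.INTER_CUBIC)[:,:748]
cv2.imwrite('pics/c1.png',a)
b=cv2.resize(b,None,fx=4.8,fy=4.8,interpolation=cv2.INTER_CUBIC); cv2.imwrite('pics/c2.png',b)
E
```

```text
(no output)
```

View pics/c1.png

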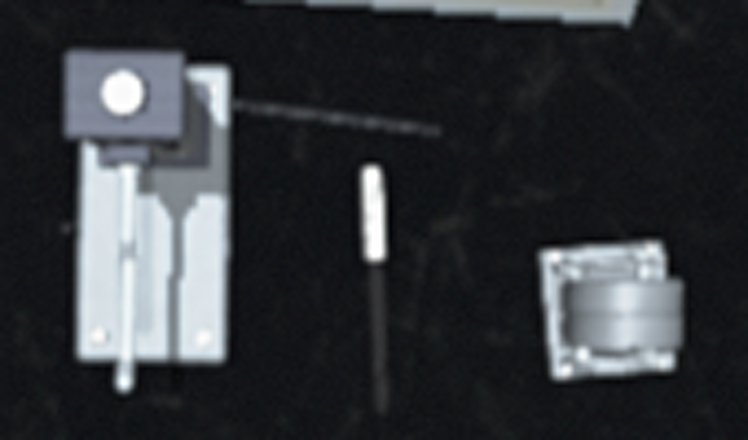

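View pics/c2.png

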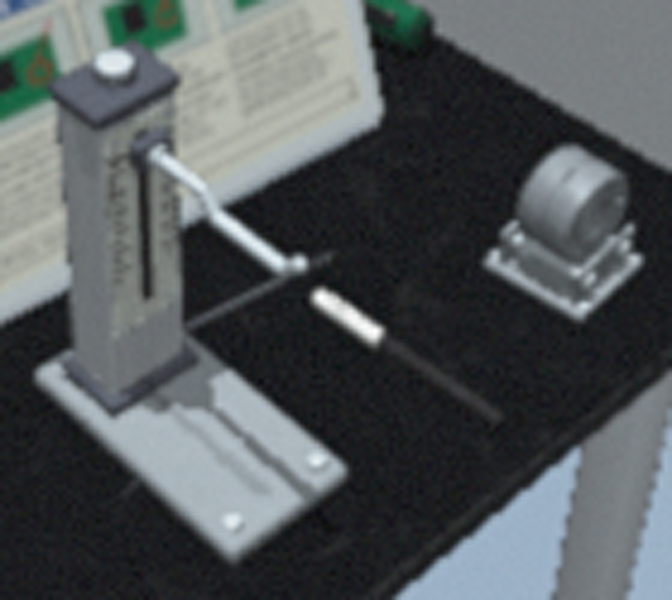

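The hook is clear of everything around it, and the reel's bore runs roughly along world x. The reel cradle is turned a few degrees. I'll compute poses.

```bash
python3 - <<'E'
from h import *
T=grab('top');S=grab('scene')
t=lambda u,v:(270+u/4.4,175+v/4.4)
s=lambda u,v:(285+u/4.8,180+v/4.8)
def tri(a,b):
    (o,d),(p,e)=ray(T,*a),ray(S,*b)
    k=np.linalg.lstsq(np.c_[d,-e],p-o,rcond=None)[0]; A,B=o+k[0]*d,p+k[1]*e
    return (A+B)/2,np.linalg.norm(A-B)
print('tip top',onz(T,*t(123,383),.1775)); print('tip tri',tri(t(123,383),s(298,265)))
print('tip scene',onz(S,*s(298,265),.1775))
a,b=onz(T,*t(128,170),.180),onz(T,*t(124,375),.176); d=a-b; print('hook yaw',np.degrees(np.arctan2(d[1],d[0])))
c=[onz(T,*t(*q),.014) for q in((78,360),(225,360),(230,68))]; print('base',c, 'yaw',np.degrees(np.arctan2(*(c[2]-c[1])[[1,0]])))
c=np.array([onz(T,*t(*q),.005) for q in((540,250),(660,240),(677,367),(555,380))]);print('cradle',c,c.mean(0),np.degrees([np.arctan2(*(c[0]-c[3])[[1,0]]),np.arctan2(*(c[1]-c[2])[[1,0]]),np.arctan2(-(c[0]-c[1])[0],(c[0]-c[1])[1])]))
c=np.array([onz(S,*s(*q),.005) for q in((485,262),(582,318),(643,262))]);print('cradleS',c,(c[0]+c[2])/2)
c=[onz(T,*t(*q),.07) for q in((565,315),(685,313))]; print('drum',c,sum(c)/2)
c=[onz(T,*t(*q),.01) for q in((372,165),(380,410))]; print('pen',c)
for q in ((62,95),(185,95),(123,92)): print(onz(T,*t(*q),.21))
E
```

```text
tip top [0.43632446 0.15716725 0.1775    ]
tip tri (array([0.43653569, 0.15780618, 0.17480793]), np.float64(0.0011929931681456557))
tip scene [0.43502174 0.1602188  0.1775    ]
hook yaw -0.8243582623077967
base [array([0.43509113, 0.19487527, 0.014     ]), array([0.43574522, 0.11651454, 0.014     ]), array([0.59156198, 0.11444914, 0.014     ])] yaw -0.7594320593373212
cradle [[ 0.49483618 -0.0515674   0.005     ]
 [ 0.50051514 -0.11520102  0.005     ]
 [ 0.43346579 -0.12297918  0.005     ]
 [ 0.42607762 -0.05870449  0.005     ]] [ 0.46372368 -0.08711302  0.005     ] [5.92603553 6.61710751 5.09982653]
cradleS [[ 0.48951233 -0.0480393   0.005     ]
 [ 0.42463594 -0.05374008  0.005     ]
 [ 0.42911804 -0.11425702  0.005     ]] [ 0.45931518 -0.08114816  0.005     ]
drum [array([ 0.46304901, -0.05370968,  0.07      ]), array([ 0.46446147, -0.11268366,  0.07      ])] [ 0.46375524 -0.08319667  0.07      ]
pen [array([0.53976457, 0.03815067, 0.01      ]), array([0.40991004, 0.03433207, 0.01      ])]
[0.56066581 0.18175466 0.21      ]
[0.56077003 0.12904483 0.21      ]
[0.5620043  0.15558621 0.21      ]
```

Emit:
play_rows(
  plan=[
    {"dx":3,"dy":4,"dz":0,"az":-0.05,"jaw":8.5},
    {"dx":6,"dy":8,"az":-0.1,"jaw":8.5},
    {"dx":8,"dy":12,"az":-0.15,"jaw":8.5},
    {"dx":10,"dy":16,"az":-0.2,"jaw":8.5},
    {"dx":12.6,"dy":19.8,"az":-0.25,"jaw":8.5},
  ],
)

```text
$.plan[0]: bad value
```

Emit:
play_rows(
  plan=[
    {"dx":3,"dy":4,"jaw":8.5},
    {"dx":5,"dy":8,"dz":-1,"jaw":8.5},
    {"dx":7,"dy":12,"dz":-2,"jaw":8.5},
    {"dx":10,"dy":16,"dz":-3,"jaw":8.5},
    {"dx":12,"dy":19,"dz":-4,"jaw":8.5},
  ],
)

```text
$.plan[0]: bad value
```

```bash
python3 - <<'E'
from h import *
s=robot.sense(); f=grab('wrist','w1.png'); s=robot.sense()
y=rot(s['ee_rot']).apply([0,1,0]);print(s['time'],s['tcp_pos'],y,np.degrees(np.arctan2(y[1],y[0])),s['contact_force'],s['joint_pos'])
print({k:f[k] for k in f if k!='frame'})
print(proj(f,[.463,-.085,.046],True),proj(f,[.463,-.085,.075],True))
E
```

```text
0.25 [ 0.20963154 -0.48115655  0.23897487] [ 3.99328542e-01 -9.16807609e-01 -7.23982467e-04] -66.46378435285796 [0.56974954 0.13106385 0.07047481] [-1.30599692e+00  3.42409205e-01  1.52448378e+00 -4.67399291e-06
  1.27543078e+00 -1.45983654e-01]
{'fov_y': 65.70646984690485, 'cx': 318.1608159282547, 'cy': 194.39256353006206, 'xyz': array([ 0.27865639, -0.45135069,  0.37310048]), 'orientation': array([ 0.82684477, -0.12386833,  0.081427  , -0.54254401])}
(np.float64(123.8671936948495), np.float64(-99.32417631509404)) (np.float64(113.34148615919756), np.float64(-108.59661603743703))
```

View pics/w1.png

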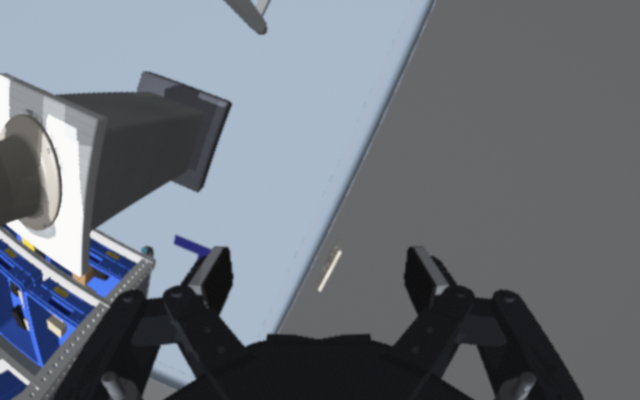

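The moves were refused, so the arm has not moved and the wrist view shows only the start pose. I'll give every field in each row.

Emit:
play_rows(
  plan=[
    {"dx":3,"dy":4,"dz":0,"ax":0,"ay":0,"az":-0.05,"jaw":8.5},
    {"dx":6,"dy":8,"dz":0,"ax":0,"ay":0,"az":-0.1,"jaw":8.5},
    {"dx":8,"dy":12,"dz":0,"ax":0,"ay":0,"az":-0.15,"jaw":8.5},
    {"dx":10,"dy":16,"dz":0,"ax":0,"ay":0,"az":-0.2,"jaw":8.5},
    {"dx":12.6,"dy":19.8,"dz":0,"ax":0,"ay":0,"az":-0.25,"jaw":8.5},
  ],
)

```text
time: 0.67
tcp_pos: [0.3215, -0.304, 0.2389]
ee_rot: [-0.0, 0.997, 0.079, -0.0]
contact_force: [1.6, -0.4, -0.3]
grip_width: 0.997
```

Emit:
play_rows(
  plan=[
    {"dx":3,"dy":4,"dz":-1,"ax":0,"ay":0,"az":-0.02,"jaw":8.5},
    {"dx":5,"dy":8,"dz":-2,"ax":0,"ay":0,"az":-0.04,"jaw":8.5},
    {"dx":7,"dy":12,"dz":-3,"ax":0,"ay":0,"az":-0.05,"jaw":8.5},
    {"dx":10,"dy":16,"dz":-4,"ax":0,"ay":0,"az":-0.05,"jaw":8.5},
    {"dx":12.5,"dy":19.5,"dz":-5,"ax":0,"ay":0,"az":-0.05,"jaw":8.5},
  ],
)

```text
time: 1.08
tcp_pos: [0.4298, -0.1317, 0.1955]
ee_rot: [-0.0, 0.999, 0.054, 0.0]
contact_force: [0.2, -0.6, -0.5]
grip_width: 0.994
```

Emit:
play_rows(
  plan=[
    {"dx":1,"dy":2,"dz":-1,"ax":0,"ay":0,"az":0,"jaw":8.5},
    {"dx":1.5,"dy":2.3,"dz":-1,"ax":0,"ay":0,"az":0,"jaw":8.5},
    {"dx":1.5,"dy":2.3,"dz":-1,"ax":0,"ay":0,"az":0,"jaw":8.5},
    {"dx":1.5,"dy":2.3,"dz":-1,"ax":0,"ay":0,"az":0,"jaw":8.5},
  ],
)

```text
time: 1.42
tcp_pos: [0.4448, -0.1091, 0.1857]
ee_rot: [-0.0, 0.999, 0.054, 0.0]
contact_force: [-0.2, 0.1, 0.4]
grip_width: 0.999
```

```bash
cat > st.py <<'E'
from h import *
s=robot.sense(); y=rot(s['ee_rot']).apply([0,1,0]);z=rot(s['ee_rot']).apply([0,0,1])
print(round(s['time'],2),s['tcp_pos'].round(4),'yaw',np.degrees(np.arctan2(y[1],y[0])).round(2),'z',z.round(4),'F',s['contact_force'].round(2),'T',s['ft_torque'].round(2),'w',round(s['grip_width']*85.4,1))
E
python3 - <<'E'
import st
from h import *
f=grab('wrist','w2.png')
print({k:f[k] for k in f if k!='frame'})
print(proj(f,[.463,-.085,.046],True),proj(f,[.463,-.085,.075],True))
E
```

```text
1.42 [ 0.4448 -0.1091  0.1857] yaw -83.8 z [ 3.e-04  2.e-04 -1.e+00] F [-0.22  0.13  0.36] T [-0.03 -0.   -0.03] w 85.3
{'fov_y': 65.70646984690485, 'cx': 318.1608159282547, 'cy': 194.39256353006206, 'xyz': array([ 0.51959802, -0.10114303,  0.31988559]), 'orientation': array([ 0.73562173, -0.11022012,  0.0988421 , -0.66101622])}
(np.float64(293.59093740740417), np.float64(163.31134040557563)) (np.float64(290.85428380094316), np.float64(170.3029283279607))
```

View pics/w2.png

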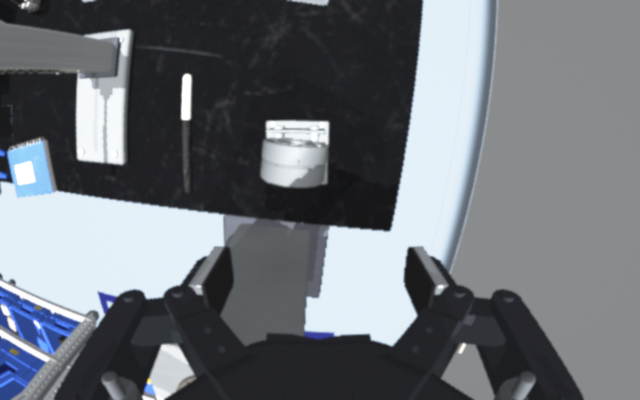

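Wrist view: the drum spans columns 261–328 and the cradle's far edge runs level at row 121, so yaw is aligned. Refining the y.

```bash
python3 - <<'E'
from h import *
f=grab('wrist')
g=cv2.cvtColor(f['frame'],cv2.COLOR_BGR2GRAY)
for r in (123,155,160,165): 
    c=np.where(g[r,230:360]>75)[0]+230; print(r,c.min(),c.max(), onz(f,c.min(),r,.005 if r<130 else .046,True),onz(f,c.max()+1,r,.005 if r<130 else .046,True))
c=g[100:200,295]; print(c[10:100].tolist())
E
```

```text
123 265 329 [ 0.49359619 -0.05005528  0.005     ] [ 0.49988508 -0.11595828  0.005     ]
155 261 326 [ 0.46767997 -0.05527414  0.046     ] [ 0.4735571  -0.11465187  0.046     ]
160 261 327 [ 0.46306903 -0.05557585  0.046     ] [ 0.46911324 -0.11605498  0.046     ]
165 260 327 [ 0.45834176 -0.05494126  0.046     ] [ 0.4645453  -0.11657173  0.046     ]
[32, 31, 30, 31, 29, 30, 30, 31, 38, 81, 151, 218, 243, 247, 247, 247, 244, 227, 178, 180, 227, 234, 227, 233, 243, 246, 245, 240, 233, 222, 217, 229, 234, 226, 215, 200, 206, 230, 243, 247, 248, 247, 247, 246, 245, 244, 243, 242, 240, 240, 238, 236, 235, 232, 229, 222, 216, 219, 223, 229, 235, 237, 236, 235, 234, 232, 231, 229, 227, 223, 214, 189, 157, 138, 131, 123, 105, 76, 45, 27, 25, 24, 25, 22, 21, 25, 24, 24, 23, 24]
```

Emit:
play_rows(
  plan=[
    {"dx":1.2,"dy":1.5,"dz":-1,"ax":0,"ay":0,"az":-0.01,"jaw":8.5},
    {"dx":1.87,"dy":2.31,"dz":-4,"ax":0,"ay":0,"az":-0.01,"jaw":8.5},
    {"dx":1.87,"dy":2.31,"dz":-7,"ax":0,"ay":0,"az":-0.01,"jaw":8.5},
    {"dx":1.87,"dy":2.31,"dz":-9,"ax":0,"ay":0,"az":-0.01,"jaw":8.5},
    {"dx":1.87,"dy":2.31,"dz":-10,"ax":0,"ay":0,"az":-0.01,"jaw":8.5},
  ],
)

```text
time: 1.93
tcp_pos: [0.4617, -0.0876, 0.0839]
ee_rot: [-0.001, 0.999, 0.047, -0.001]
contact_force: [-1.1, -0.4, 0.0]
grip_width: 0.996
```

```bash
python3 - <<'E'
import st
from h import *
f=grab('wrist','w3.png'); g=cv2.cvtColor(f['frame'],cv2.COLOR_BGR2GRAY)
cv2.imwrite('pics/w3c.png',f['frame'][100:400])
print([tuple(np.round(proj(f,p,True),1)) for p in ([.4635,-.086,.075],[.4635,-.057,.046],[.4635,-.115,.046])])
E
```

```text
1.93 [ 0.4617 -0.0876  0.0839] yaw -84.61 z [-0.0023  0.001  -1.    ] F [-1.1  -0.36  0.  ] T [-0.01  0.02  0.  ] w 85.1
[(np.float64(315.3), np.float64(248.9)), (np.float64(268.0), np.float64(222.5)), (np.float64(363.1), np.float64(230.7))]
```

View pics/w3c.png

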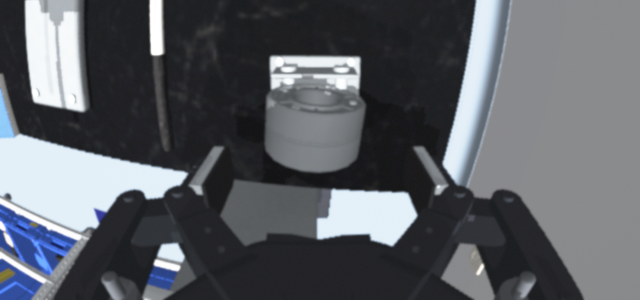

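The drum is centred between the open fingers: column 315 against 320. Going down.

Emit:
play_rows(
  plan=[
    {"dx":0.15,"dy":0.15,"dz":-1.5,"ax":0,"ay":0,"az":0,"jaw":8.5},
    {"dx":0.15,"dy":0.15,"dz":-3,"ax":0,"ay":0,"az":0,"jaw":8.5},
    {"dx":0.15,"dy":0.15,"dz":-4.2,"ax":0,"ay":0,"az":0,"jaw":8.5},
    {"dx":0.15,"dy":0.15,"dz":-4.9,"ax":0,"ay":0,"az":0,"jaw":8.5},
    {"dx":0.15,"dy":0.15,"dz":-4.9,"ax":0,"ay":0,"az":0,"jaw":8.5},
  ],
)

```text
time: 2.4
tcp_pos: [0.4622, -0.0869, 0.0337]
ee_rot: [-0.001, 0.999, 0.046, -0.002]
contact_force: [-0.1, -0.8, -0.2]
grip_width: 0.997
```

Emit:
play_rows(
  plan=[
    {"dx":0,"dy":0,"dz":0,"ax":0,"ay":0,"az":0,"jaw":7.0},
    {"dx":0,"dy":0,"dz":0,"ax":0,"ay":0,"az":0,"jaw":6.4},
    {"dx":0,"dy":0,"dz":0,"ax":0,"ay":0,"az":0,"jaw":6.2},
    {"dx":0,"dy":0,"dz":0,"ax":0,"ay":0,"az":0,"jaw":6.0},
    {"dx":0,"dy":0,"dz":0,"ax":0,"ay":0,"az":0,"jaw":6.0},
  ],
  force=20,
)

```text
time: 2.82
tcp_pos: [0.4619, -0.0859, 0.0344]
ee_rot: [-0.002, 0.999, 0.046, -0.003]
contact_force: [-1.0, 6.7, 3.9]
grip_width: 0.702
```

```bash
python3 st.py
```

```text
2.82 [ 0.4619 -0.0859  0.0344] yaw -84.74 z [-0.0053  0.0033 -1.    ] F [-0.95  6.74  3.91] T [ 1.11  0.31 -0.05] w 60.0
```

Emit:
play_rows(
  plan=[
    {"dx":0.05,"dy":0.1,"dz":0,"ax":0,"ay":0,"az":0,"jaw":6.0},
    {"dx":0.1,"dy":0.2,"dz":0,"ax":-0.003,"ay":-0.005,"az":0,"jaw":5.9},
    {"dx":0.1,"dy":0.2,"dz":0,"ax":-0.003,"ay":-0.005,"az":0,"jaw":5.8},
    {"dx":0.1,"dy":0.2,"dz":0,"ax":-0.003,"ay":-0.005,"az":0,"jaw":5.6},
    {"dx":0.1,"dy":0.2,"dz":0,"ax":-0.003,"ay":-0.005,"az":0,"jaw":5.0},
  ],
  force=40,
)

```text
time: 3.23
tcp_pos: [0.4638, -0.0842, 0.0354]
ee_rot: [0.0, 0.999, 0.046, 0.001]
contact_force: [-1.2, -0.1, 8.3]
grip_width: 0.672
```

```bash
python3 st.py
```

```text
3.23 [ 0.4638 -0.0842  0.0354] yaw -84.72 z [ 2.1e-03 -6.0e-04 -1.0e+00] F [-1.17 -0.1   8.31] T [0.24 0.11 0.05] w 57.4
```

Emit:
play_rows(
  plan=[
    {"dx":0,"dy":0,"dz":0.3,"ax":0,"ay":0,"az":0,"jaw":5.0},
    {"dx":0,"dy":0,"dz":0.8,"ax":0,"ay":0,"az":0,"jaw":5.0},
    {"dx":0,"dy":0,"dz":1.6,"ax":0,"ay":0,"az":0,"jaw":5.0},
    {"dx":0,"dy":0,"dz":2.5,"ax":0,"ay":0,"az":0,"jaw":5.0},
    {"dx":0,"dy":0,"dz":3,"ax":0,"ay":0,"az":0,"jaw":5.0},
  ],
)

```text
time: 3.65
tcp_pos: [0.4641, -0.0843, 0.0666]
ee_rot: [0.001, 0.999, 0.046, 0.001]
contact_force: [0.3, -0.4, -3.4]
grip_width: 0.671
```

Emit:
play_rows(
  plan=[
    {"dx":0,"dy":0,"dz":1.5,"ax":0,"ay":0,"az":0,"jaw":5.0},
    {"dx":0,"dy":0,"dz":4,"ax":0,"ay":0,"az":0,"jaw":5.0},
    {"dx":0,"dy":0,"dz":6.5,"ax":0,"ay":0,"az":0,"jaw":5.0},
    {"dx":0,"dy":0,"dz":8,"ax":0,"ay":0,"az":0,"jaw":5.0},
    {"dx":0,"dy":0,"dz":8,"ax":0,"ay":0,"az":0,"jaw":5.0},
  ],
)

```text
time: 4.07
tcp_pos: [0.4659, -0.085, 0.1501]
ee_rot: [0.002, 0.999, 0.046, 0.005]
contact_force: [0.8, -0.2, -3.5]
grip_width: 0.671
```

```bash
python3 - <<'E'
import st
from h import *
F=[]
for i in range(6):
    f=grab('wrist'); F.append(robot.sense()['contact_force'])
print(np.mean(F,0),np.std(F,0)); cv2.imwrite('pics/w4.png',f['frame'][60:360])
E
python3 st.py
```

```text
4.07 [ 0.4659 -0.085   0.1501] yaw -84.72 z [ 0.0097 -0.0034 -0.9999] F [ 0.77 -0.22 -3.51] T [-0.02 -0.04  0.01] w 57.3
[-0.03746535 -0.09027456 -3.3365634 ] [0.30338105 0.28005507 0.44838498]
4.37 [ 0.4633 -0.0841  0.1453] yaw -84.73 z [ 6.e-04 -1.e-04 -1.e+00] F [-0.53 -0.14 -2.95] T [-0.05  0.05  0.  ] w 57.4
```

View pics/w4.png

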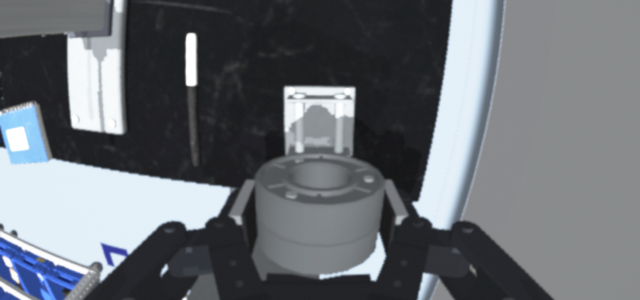

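Gripped and lifted; the bore is open at column 320 and the weight is about 3.3 N. Now to the staging point in front of the hook tip.

Emit:
play_rows(
  plan=[
    {"dx":-1,"dy":2,"dz":0.3,"ax":0,"ay":0,"az":-0.02,"jaw":5.0},
    {"dx":-2,"dy":5,"dz":0.6,"ax":0,"ay":0,"az":-0.04,"jaw":5.0},
    {"dx":-4,"dy":8,"dz":1,"ax":0,"ay":0,"az":-0.06,"jaw":5.0},
    {"dx":-6,"dy":11,"dz":1.4,"ax":0,"ay":0,"az":-0.08,"jaw":5.0},
    {"dx":-7.8,"dy":14,"dz":1.7,"ax":0,"ay":0,"az":-0.106,"jaw":5.0},
  ],
)

```text
time: 4.78
tcp_pos: [0.3836, 0.0569, 0.1616]
ee_rot: [-0.0, 1.0, -0.008, -0.001]
contact_force: [0.5, 0.3, -2.6]
grip_width: 0.671
```

Emit:
play_rows(
  plan=[
    {"dx":0,"dy":3,"dz":0,"ax":0,"ay":0,"az":0,"jaw":5.0},
    {"dx":0,"dy":6,"dz":0,"ax":0,"ay":0,"az":0,"jaw":5.0},
    {"dx":0,"dy":8,"dz":0,"ax":0,"ay":0,"az":0,"jaw":5.0},
    {"dx":0,"dy":9.5,"dz":0,"ax":0,"ay":0,"az":0,"jaw":5.0},
    {"dx":0,"dy":10,"dz":0,"ax":0,"ay":0,"az":0,"jaw":5.0},
  ],
)

```text
time: 5.2
tcp_pos: [0.3831, 0.1587, 0.1609]
ee_rot: [-0.0, 1.0, -0.007, -0.002]
contact_force: [-0.6, -1.3, -3.6]
grip_width: 0.676
```

```bash
python3 - <<'E'
from h import *
F=[]
for i in range(8):
    f=grab('wrist'); F.append(robot.sense()['contact_force'])
print(np.mean(F,0),np.std(F,0)); cv2.imwrite('pics/w5.png',f['frame'][60:360])
for p in ([.4365,.157,.1775],[.467,.157,.172],[.5,.157,.172]): print(np.round(proj(f,p,True),1)-[0,60])
S=grab('scene','s5.png'); cv2.imwrite('pics/s5c.png',cv2.resize(S['frame'][180:300,280:420],None,fx=5,fy=5,interpolation=cv2.INTER_CUBIC))
import st
E
```

```text
[-0.14686751  0.02940676 -3.37826049] [0.37007276 0.44715715 0.67609705]
[313.3 100.5]
[311.9  22.1]
[310.4 -57.1]
5.65 [0.3837 0.1563 0.1616] yaw -90.98 z [-0.0017 -0.     -1.    ] F [ 0.96 -0.27 -2.75] T [-0.   -0.02 -0.02] w 57.3
```

View pics/w5.png

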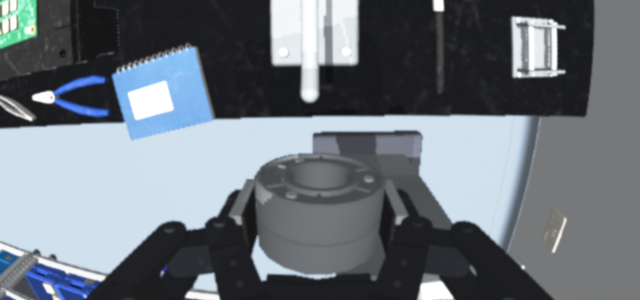

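The hook tip sits at (310,97) in the crop and the bore at (320,175), about 1.5 mm further left than estimated. I'll correct y and thread slowly, checking the force.

Emit:
play_rows(
  plan=[
    {"dx":0.5,"dy":0.15,"dz":0.1,"ax":0,"ay":0,"az":0,"jaw":5.0},
    {"dx":1.5,"dy":0.15,"dz":0.1,"ax":0,"ay":0,"az":0,"jaw":5.0},
    {"dx":2.4,"dy":0.15,"dz":0.1,"ax":0,"ay":0,"az":0,"jaw":5.0},
    {"dx":2.7,"dy":0.15,"dz":0.1,"ax":0,"ay":0,"az":0,"jaw":5.0},
    {"dx":2.8,"dy":0.15,"dz":0.1,"ax":0,"ay":0,"az":0,"jaw":5.0},
  ],
)

```text
time: 6.07
tcp_pos: [0.4129, 0.1577, 0.1625]
ee_rot: [0.0, 1.0, -0.009, -0.001]
contact_force: [-0.6, 0.6, -3.2]
grip_width: 0.668
```

Emit:
play_rows(
  plan=[
    {"dx":0.2,"dy":0,"dz":0,"ax":0,"ay":0,"az":0,"jaw":5.0},
    {"dx":0.5,"dy":0,"dz":0,"ax":0,"ay":0,"az":0,"jaw":5.0},
    {"dx":0.8,"dy":0,"dz":0,"ax":0,"ay":0,"az":0,"jaw":5.0},
    {"dx":1.1,"dy":0,"dz":0,"ax":0,"ay":0,"az":0,"jaw":5.0},
    {"dx":1.3,"dy":0,"dz":0,"ax":0,"ay":0,"az":0,"jaw":5.0},
  ],
)

```text
time: 6.48
tcp_pos: [0.4262, 0.1577, 0.1625]
ee_rot: [-0.0, 1.0, -0.009, -0.001]
contact_force: [0.4, 0.1, -3.7]
grip_width: 0.669
```

```bash
python3 - <<'E'
import st
from h import *
f=grab('wrist'); S=grab('scene')
a=cv2.resize(f['frame'][100:330,230:410],None,fx=2.2,fy=2.2); b=cv2.resize(S['frame'][190:280,295:365],None,fx=5.6,fy=5.6,interpolation=cv2.INTER_CUBIC)
h=min(len(a),len(b)); cv2.imwrite('pics/p6.png',np.hstack([a[:h],b[:h]]))
print([np.round(proj(S,p),1) for p in ([.4365,.158,.1775],[.429,.158,.173])])
E
python3 st.py
```

```text
6.48 [0.4262 0.1577 0.1625] yaw -91.0 z [-0.0013  0.     -1.    ] F [ 0.37  0.06 -3.7 ] T [ 0.01 -0.02  0.01] w 57.1
[array([347.4, 234.3]), array([349.9, 237.8])]
6.58 [0.4262 0.1577 0.1625] yaw -91.0 z [-0.0012  0.     -1.    ] F [-0.61 -0.53 -3.5 ] T [-0.02  0.08 -0.01] w 57.2
```

View pics/p6.png

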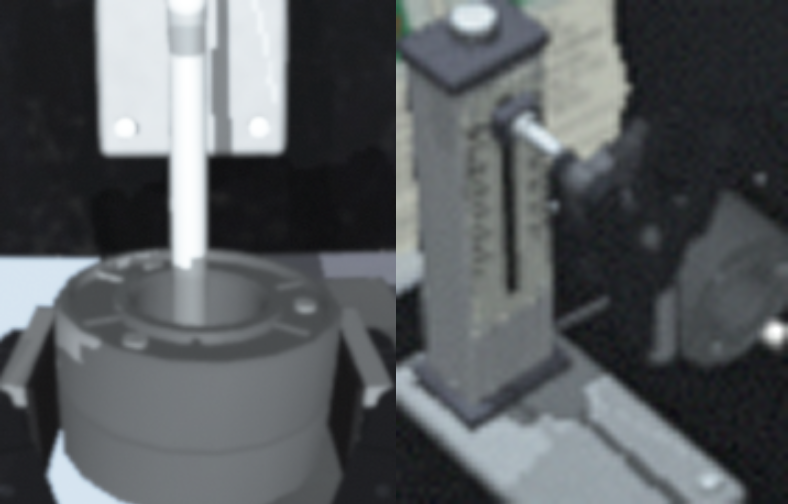

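The rod has entered the bore: it lies at column 187 of the left crop, with the bore centre at about 197, and there is no contact force. Continuing to the saddle.

Emit:
play_rows(
  plan=[
    {"dx":0.4,"dy":0.05,"dz":0,"ax":0,"ay":0,"az":0,"jaw":5.0},
    {"dx":0.9,"dy":0.05,"dz":0,"ax":0,"ay":0,"az":0,"jaw":5.0},
    {"dx":1.4,"dy":0.05,"dz":0,"ax":0,"ay":0,"az":0,"jaw":5.0},
    {"dx":1.9,"dy":0.05,"dz":0,"ax":0,"ay":0,"az":0,"jaw":5.0},
    {"dx":2.2,"dy":0.05,"dz":0,"ax":0,"ay":0,"az":0,"jaw":5.0},
  ],
)

```text
time: 7.0
tcp_pos: [0.4491, 0.1582, 0.1625]
ee_rot: [-0.0, 1.0, -0.009, -0.0]
contact_force: [-0.1, -0.7, -3.5]
grip_width: 0.674
```

Emit:
play_rows(
  plan=[
    {"dx":0.4,"dy":0,"dz":0,"ax":0,"ay":0,"az":0,"jaw":5.0},
    {"dx":0.9,"dy":0,"dz":0,"ax":0,"ay":0,"az":0,"jaw":5.0},
    {"dx":1.4,"dy":0,"dz":0,"ax":0,"ay":0,"az":0,"jaw":5.0},
    {"dx":1.8,"dy":0,"dz":0,"ax":0,"ay":0,"az":0,"jaw":5.0},
    {"dx":1.9,"dy":0,"dz":0,"ax":0,"ay":0,"az":0,"jaw":5.0},
  ],
)

```text
time: 7.42
tcp_pos: [0.4689, 0.1582, 0.1625]
ee_rot: [-0.0, 1.0, -0.009, -0.0]
contact_force: [-0.3, 0.7, -3.4]
grip_width: 0.674
```

```bash
python3 - <<'E'
from h import *
F=[]
for i in range(8):
    f=grab('wrist'); F.append(robot.sense()['contact_force'])
print(np.mean(F,0),np.std(F,0)); cv2.imwrite('pics/w7.png',f['frame'])
import st
E
```

```text
[-0.06980284  0.06608116 -3.35601282] [0.22780611 0.34369025 0.58560454]
7.82 [0.4679 0.1582 0.1625] yaw -91.0 z [-8.e-04  1.e-04 -1.e+00] F [ 0.11 -0.39 -3.08] T [ 0.01  0.01 -0.01] w 57.3
```

Weight is about 3.36 N, so expect the hook to sink about 39.5 mm (TCP z ≈ 0.109). Lowering at about 2.4 cm/s.

Emit:
play_rows(
  plan=[
    {"dx":0,"dy":0,"dz":-0.15,"ax":0,"ay":0,"az":0,"jaw":5.0},
    {"dx":0,"dy":0,"dz":-0.35,"ax":0,"ay":0,"az":0,"jaw":5.0},
    {"dx":0,"dy":0,"dz":-0.55,"ax":0,"ay":0,"az":0,"jaw":5.0},
    {"dx":0,"dy":0,"dz":-0.75,"ax":0,"ay":0,"az":0,"jaw":5.0},
    {"dx":0,"dy":0,"dz":-0.95,"ax":0,"ay":0,"az":0,"jaw":5.0},
  ],
)

```text
time: 8.23
tcp_pos: [0.4678, 0.1582, 0.1527]
ee_rot: [-0.0, 1.0, -0.009, -0.001]
contact_force: [0.2, -1.0, -1.3]
grip_width: 0.675
```

Emit:
play_rows(
  plan=[
    {"dx":0,"dy":0,"dz":-0.15,"ax":0,"ay":0,"az":0,"jaw":5.0},
    {"dx":0,"dy":0,"dz":-0.3,"ax":0,"ay":0,"az":0,"jaw":5.0},
    {"dx":0,"dy":0,"dz":-0.45,"ax":0,"ay":0,"az":0,"jaw":5.0},
    {"dx":0,"dy":0,"dz":-0.6,"ax":0,"ay":0,"az":0,"jaw":5.0},
    {"dx":0,"dy":0,"dz":-0.8,"ax":0,"ay":0,"az":0,"jaw":5.0},
  ],
)

```text
time: 8.65
tcp_pos: [0.4679, 0.1583, 0.1447]
ee_rot: [-0.0, 1.0, -0.009, -0.0]
contact_force: [0.3, 0.0, -2.4]
grip_width: 0.672
```

Emit:
play_rows(
  plan=[
    {"dx":0,"dy":0,"dz":-0.2,"ax":0,"ay":0,"az":0,"jaw":5.0},
    {"dx":0,"dy":0,"dz":-0.4,"ax":0,"ay":0,"az":0,"jaw":5.0},
    {"dx":0,"dy":0,"dz":-0.6,"ax":0,"ay":0,"az":0,"jaw":5.0},
    {"dx":0,"dy":0,"dz":-0.8,"ax":0,"ay":0,"az":0,"jaw":5.0},
    {"dx":0,"dy":0,"dz":-1,"ax":0,"ay":0,"az":0,"jaw":5.0},
  ],
)

```text
time: 9.07
tcp_pos: [0.4679, 0.1582, 0.1346]
ee_rot: [-0.0, 1.0, -0.009, -0.0]
contact_force: [-0.4, 0.8, -1.5]
grip_width: 0.673
```

```bash
python3 - <<'E'
from h import *
F=[]
for i in range(8):
    f=grab('wrist'); F.append(robot.sense()['contact_force'])
print(np.mean(F,0),np.std(F,0))
import st
E
```

```text
[-0.13236785  0.0560279  -2.09833967] [0.5057294  0.60644283 0.40078005]
9.47 [0.4679 0.1582 0.1348] yaw -91.0 z [-7.e-04  1.e-04 -1.e+00] F [-0.61  0.85 -1.85] T [ 0.03  0.05 -0.02] w 57.3
```

Emit:
play_rows(
  plan=[
    {"dx":0,"dy":0,"dz":-0.2,"ax":0,"ay":0,"az":0,"jaw":5.0},
    {"dx":0,"dy":0,"dz":-0.4,"ax":0,"ay":0,"az":0,"jaw":5.0},
    {"dx":0,"dy":0,"dz":-0.6,"ax":0,"ay":0,"az":0,"jaw":5.0},
    {"dx":0,"dy":0,"dz":-0.8,"ax":0,"ay":0,"az":0,"jaw":5.0},
    {"dx":0,"dy":0,"dz":-1,"ax":0,"ay":0,"az":0,"jaw":5.0},
  ],
)

```text
time: 9.88
tcp_pos: [0.4681, 0.1583, 0.1246]
ee_rot: [-0.0, 1.0, -0.009, -0.0]
contact_force: [-0.2, -0.8, -0.8]
grip_width: 0.668
```

Emit:
play_rows(
  plan=[
    {"dx":0,"dy":0,"dz":-0.2,"ax":0,"ay":0,"az":0,"jaw":5.0},
    {"dx":0,"dy":0,"dz":-0.4,"ax":0,"ay":0,"az":0,"jaw":5.0},
    {"dx":0,"dy":0,"dz":-0.6,"ax":0,"ay":0,"az":0,"jaw":5.0},
    {"dx":0,"dy":0,"dz":-0.8,"ax":0,"ay":0,"az":0,"jaw":5.0},
    {"dx":0,"dy":0,"dz":-1,"ax":0,"ay":0,"az":0,"jaw":5.0},
  ],
)

```text
time: 10.3
tcp_pos: [0.4681, 0.1583, 0.1145]
ee_rot: [-0.0, 1.0, -0.009, -0.0]
contact_force: [-0.9, 0.5, 0.7]
grip_width: 0.67
```

```bash
python3 - <<'E'
from h import *
F=[]
for i in range(16):
    f=grab('wrist'); F.append(robot.sense()['contact_force'])
print(np.mean(F,0),np.std(F,0))
import st
E
```

```text
[-0.21138455  0.00740718 -0.20003194] [0.480608   0.45819719 0.53843024]
11.1 [0.4681 0.1583 0.1146] yaw -91.01 z [-3.e-04  2.e-04 -1.e+00] F [-1.14 -0.4   1.09] T [ 0.03 -0.04 -0.02] w 57.4
```

Emit:
play_rows(
  plan=[
    {"dx":0,"dy":0,"dz":-0.1,"ax":0,"ay":0,"az":0,"jaw":5.0},
    {"dx":0,"dy":0,"dz":-0.2,"ax":0,"ay":0,"az":0,"jaw":5.0},
    {"dx":0,"dy":0,"dz":-0.3,"ax":0,"ay":0,"az":0,"jaw":5.0},
    {"dx":0,"dy":0,"dz":-0.4,"ax":0,"ay":0,"az":0,"jaw":5.0},
    {"dx":0,"dy":0,"dz":-0.4,"ax":0,"ay":0,"az":0,"jaw":5.0},
  ],
)

```text
time: 11.52
tcp_pos: [0.4681, 0.1583, 0.1104]
ee_rot: [-0.0, 1.0, -0.009, -0.0]
contact_force: [-0.3, 1.1, -0.1]
grip_width: 0.673
```

```bash
python3 - <<'E'
from h import *
F=[]
for i in range(50):
    f=grab('wrist'); F.append(robot.sense()['contact_force'])
print(np.mean(F,0),np.std(F,0)/7)
cv2.imwrite('pics/w8.png',f['frame'])
import st
E
```

```text
[-0.20426175  0.00272316  0.11233207] [0.05675531 0.08169126 0.08062722]
14.02 [0.4681 0.1583 0.1106] yaw -91.01 z [-3.e-04  2.e-04 -1.e+00] F [-0.23  0.12 -0.17] T [-0.02 -0.01 -0.01] w 57.3
```

Measured force is near zero (0.11 ± 0.08 N, about 1 mm from balance). Reducing the grip force and opening gently.

Emit:
play_rows(
  plan=[
    {"dx":0,"dy":0,"dz":0,"ax":0,"ay":0,"az":0,"jaw":5.6},
    {"dx":0,"dy":0,"dz":0,"ax":0,"ay":0,"az":0,"jaw":5.7},
    {"dx":0,"dy":0,"dz":0,"ax":0,"ay":0,"az":0,"jaw":5.75},
    {"dx":0,"dy":0,"dz":0,"ax":0,"ay":0,"az":0,"jaw":5.8},
    {"dx":0,"dy":0,"dz":0,"ax":0,"ay":0,"az":0,"jaw":5.85},
  ],
  force=20,
)

```text
time: 14.43
tcp_pos: [0.4682, 0.1583, 0.1107]
ee_rot: [-0.0, 1.0, -0.009, -0.0]
contact_force: [0.5, 0.1, 0.2]
grip_width: 0.683
```

Emit:
play_rows(
  plan=[
    {"dx":0,"dy":0,"dz":0,"ax":0,"ay":0,"az":0,"jaw":5.9},
    {"dx":0,"dy":0,"dz":0,"ax":0,"ay":0,"az":0,"jaw":6.0},
    {"dx":0,"dy":0,"dz":0,"ax":0,"ay":0,"az":0,"jaw":6.2},
    {"dx":0,"dy":0,"dz":0,"ax":0,"ay":0,"az":0,"jaw":6.5},
    {"dx":0,"dy":0,"dz":0,"ax":0,"ay":0,"az":0,"jaw":7.0},
  ],
)

```text
time: 14.85
tcp_pos: [0.4682, 0.1583, 0.1107]
ee_rot: [-0.0, 1.0, -0.009, -0.0]
contact_force: [0.2, 0.4, 0.2]
grip_width: 0.816
```

```bash
python3 - <<'E'
import st
from h import *
A=cv2.imread('pics/w8.png')
f=grab('wrist','w9.png'); a=cv2.resize(f['frame'][120:330,220:420],None,fx=1.9,fy=1.9); b=cv2.resize(A[120:330,220:420],None,fx=1.9,fy=1.9)
cv2.imwrite('pics/p9.png',np.hstack([b,a]))
E
```

```text
14.85 [0.4682 0.1583 0.1107] yaw -91.01 z [-1.e-04  2.e-04 -1.e+00] F [0.19 0.45 0.24] T [-0.02  0.04 -0.05] w 69.7
```

View pics/p9.png

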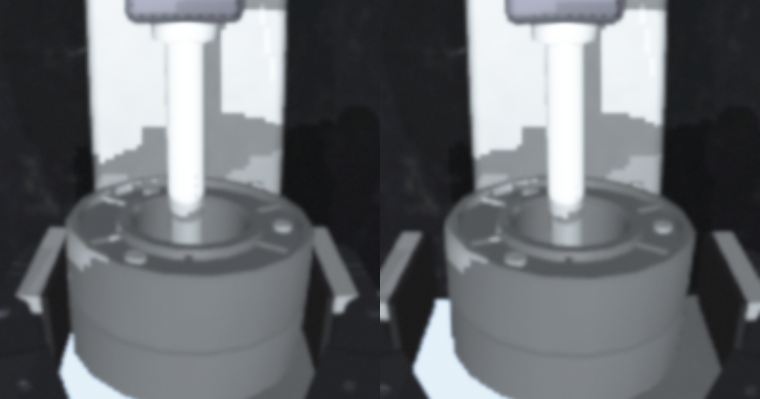

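The reel hangs clear of both fingers, with visible gaps either side. Letting it hang.

Emit:
play_rows(
  plan=[
    {"dx":0,"dy":0,"dz":0,"ax":0,"ay":0,"az":0,"jaw":7.0},
    {"dx":0,"dy":0,"dz":0,"ax":0,"ay":0,"az":0,"jaw":7.0},
    {"dx":0,"dy":0,"dz":0,"ax":0,"ay":0,"az":0,"jaw":7.0},
    {"dx":0,"dy":0,"dz":0,"ax":0,"ay":0,"az":0,"jaw":7.0},
    {"dx":0,"dy":0,"dz":0,"ax":0,"ay":0,"az":0,"jaw":7.0},
  ],
)

```text
time: 15.32
tcp_pos: [0.4682, 0.1583, 0.1107]
ee_rot: [-0.0, 1.0, -0.009, -0.0]
contact_force: [-0.2, -0.0, -0.2]
grip_width: 0.816
```

Emit:
play_rows(
  plan=[
    {"dx":0,"dy":0,"dz":0,"ax":0,"ay":0,"az":0,"jaw":7.0},
    {"dx":0,"dy":0,"dz":0,"ax":0,"ay":0,"az":0,"jaw":7.0},
    {"dx":0,"dy":0,"dz":0,"ax":0,"ay":0,"az":0,"jaw":7.0},
    {"dx":0,"dy":0,"dz":0,"ax":0,"ay":0,"az":0,"jaw":7.0},
    {"dx":0,"dy":0,"dz":0,"ax":0,"ay":0,"az":0,"jaw":7.0},
  ],
)

```text
time: 15.73
tcp_pos: [0.4682, 0.1583, 0.1107]
ee_rot: [-0.0, 1.0, -0.009, -0.0]
contact_force: [0.1, 0.9, 0.1]
grip_width: 0.817
```

Emit:
play_rows(
  plan=[
    {"dx":0,"dy":0,"dz":0,"ax":0,"ay":0,"az":0,"jaw":7.0},
    {"dx":0,"dy":0,"dz":0,"ax":0,"ay":0,"az":0,"jaw":7.0},
    {"dx":0,"dy":0,"dz":0,"ax":0,"ay":0,"az":0,"jaw":7.0},
    {"dx":0,"dy":0,"dz":0,"ax":0,"ay":0,"az":0,"jaw":7.0},
    {"dx":0,"dy":0,"dz":0,"ax":0,"ay":0,"az":0,"jaw":7.0},
  ],
)

```text
time: 16.15
tcp_pos: [0.4682, 0.1583, 0.1107]
ee_rot: [-0.0, 1.0, -0.009, -0.0]
contact_force: [-0.8, -1.3, 0.4]
grip_width: 0.818
```

Emit:
play_rows(
  plan=[
    {"dx":0,"dy":0,"dz":0,"ax":0,"ay":0,"az":0,"jaw":7.0},
    {"dx":0,"dy":0,"dz":0,"ax":0,"ay":0,"az":0,"jaw":7.0},
    {"dx":0,"dy":0,"dz":0,"ax":0,"ay":0,"az":0,"jaw":7.0},
    {"dx":0,"dy":0,"dz":0,"ax":0,"ay":0,"az":0,"jaw":7.0},
    {"dx":0,"dy":0,"dz":0,"ax":0,"ay":0,"az":0,"jaw":7.0},
  ],
)

```text
time: 16.57
tcp_pos: [0.4682, 0.1583, 0.1107]
ee_rot: [-0.0, 1.0, -0.009, -0.0]
contact_force: [0.1, 0.7, -0.2]
grip_width: 0.823
```

```bash
python3 - <<'E'
from h import *
g=lambda a:np.float32(cv2.cvtColor(a,cv2.COLOR_BGR2GRAY)[210:320,258:385])
A=g(cv2.imread('pics/w8.png'));B=g(cv2.imread('pics/w9.png'))
L=None
for i in range(26):
    f=grab('wrist'); C=g(f['frame'])
    if i%5==0: print(robot.sense()['time'],'vs grasp',np.round(cv2.phaseCorrelate(A,C),2)[0],'vs release',np.round(cv2.phaseCorrelate(B,C)[0],2), 'vs last',None if L is None else np.round(cv2.phaseCorrelate(L,C)[0],3)); L=C
cv2.imwrite('pics/w10.png',f['frame'])
import st
E
```

```text
Traceback (most recent call last):
ValueError: setting an array element with a sequence. The requested array has an inhomogeneous shape after 1 dimensions. The detected shape was (2,) + inhomogeneous part.
```

```bash
python3 - <<'E'
from h import *
g=lambda a:np.float32(cv2.cvtColor(a,cv2.COLOR_BGR2GRAY)[210:320,258:385])
A=g(cv2.imread('pics/w8.png'));B=g(cv2.imread('pics/w9.png'))
L=None
for i in range(26):
    f=grab('wrist'); C=g(f['frame'])
    if i%5==0:
        print(robot.sense()['time'],[np.round(cv2.phaseCorrelate(X,C)[0],2) for X in (A,B,L) if X is not None]); L=C
cv2.imwrite('pics/w10.png',f['frame'])
import st
E
```

```text
16.6667 [array([-0.18,  0.54]), array([0.01, 0.03])]
16.9167 [array([-0.18,  0.54]), array([0.01, 0.03]), array([ 0.01, -0.01])]
17.1667 [array([-0.17,  0.54]), array([0.01, 0.05]), array([0.01, 0.02])]
17.4167 [array([-0.19,  0.55]), array([0.01, 0.04]), array([-0.02, -0.01])]
17.6667 [array([-0.16,  0.56]), array([0.01, 0.04]), array([0.01, 0.01])]
17.9167 [array([-0.16,  0.55]), array([0.02, 0.04]), array([ 0.02, -0.01])]
17.92 [0.4682 0.1583 0.1107] yaw -91.01 z [-2.e-04  2.e-04 -1.e+00] F [-0.48  0.84 -0.01] T [ 0.03 -0.02 -0.01] w 70.1
```

Emit:
play_rows(
  plan=[
    {"dx":0,"dy":0,"dz":0,"ax":0,"ay":0,"az":0,"jaw":7.0},
    {"dx":0,"dy":0,"dz":0,"ax":0,"ay":0,"az":0,"jaw":7.0},
    {"dx":0,"dy":0,"dz":0,"ax":0,"ay":0,"az":0,"jaw":7.0},
    {"dx":0,"dy":0,"dz":0,"ax":0,"ay":0,"az":0,"jaw":7.0},
    {"dx":0,"dy":0,"dz":0,"ax":0,"ay":0,"az":0,"jaw":7.0},
  ],
)

```text
time: 18.33
tcp_pos: [0.4682, 0.1583, 0.1107]
ee_rot: [-0.0, 1.0, -0.009, -0.0]
contact_force: [0.1, -0.7, -0.7]
grip_width: 0.817
```

Emit:
play_rows(
  plan=[
    {"dx":0,"dy":0,"dz":0,"ax":0,"ay":0,"az":0,"jaw":7.0},
    {"dx":0,"dy":0,"dz":0,"ax":0,"ay":0,"az":0,"jaw":7.0},
    {"dx":0,"dy":0,"dz":0,"ax":0,"ay":0,"az":0,"jaw":7.0},
    {"dx":0,"dy":0,"dz":0,"ax":0,"ay":0,"az":0,"jaw":7.0},
    {"dx":0,"dy":0,"dz":0,"ax":0,"ay":0,"az":0,"jaw":7.0},
  ],
)

```text
time: 18.75
tcp_pos: [0.4682, 0.1583, 0.1107]
ee_rot: [-0.0, 1.0, -0.009, -0.0]
contact_force: [-1.2, -0.3, 0.9]
grip_width: 0.821
```

The reel has hung still for about 4 s (image shift under 0.05 px). I'll check its x on the saddle quickly before regripping.

```bash
python3 - <<'E'
from h import *
f=grab('wrist')
for n,p in dict(face_centre=[.4852,.1583,.1213],face_top=[.4852,.1583,.1503],face_left=[.4852,.1873,.1213],face_right=[.4852,.1293,.1213],step_rodtop=[.490,.158,.133],rod_at_face=[.4852,.158,.1343]).items(): print(n,np.round(proj(f,p,True),1))
cv2.imwrite('pics/w11.png',cv2.resize(f['frame'][140:300,230:410],None,fx=4,fy=3.7,interpolation=cv2.INTER_CUBIC))
E
```

```text
face_centre [317.4 238.6]
face_top [317.2 273.2]
face_left [252.5 239.1]
face_right [382.5 236.9]
step_rodtop [317.9 240.2]
rod_at_face [318.1 252.4]
```

View pics/w11.png

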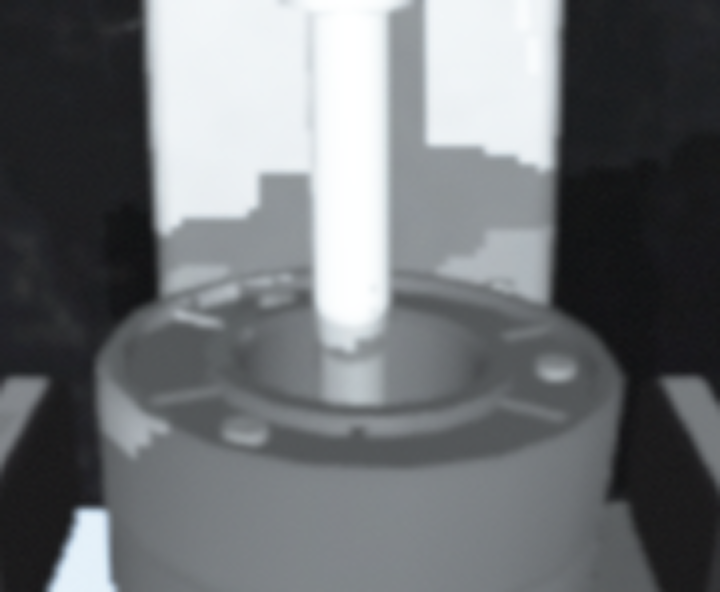

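Reel face is centred at (320,239) as predicted (317,239), so it sits on the saddle. Regripping gently.

Emit:
play_rows(
  plan=[
    {"dx":0,"dy":0,"dz":0,"ax":0,"ay":0,"az":0,"jaw":6.6},
    {"dx":0,"dy":0,"dz":0,"ax":0,"ay":0,"az":0,"jaw":6.2},
    {"dx":0,"dy":0,"dz":0,"ax":0,"ay":0,"az":0,"jaw":6.05},
    {"dx":0,"dy":0,"dz":0,"ax":0,"ay":0,"az":0,"jaw":5.95},
    {"dx":0,"dy":0,"dz":0,"ax":0,"ay":0,"az":0,"jaw":5.9},
  ],
  force=20,
)

```text
time: 19.22
tcp_pos: [0.4681, 0.1583, 0.1107]
ee_rot: [-0.0, 1.0, -0.009, -0.0]
contact_force: [-0.3, -0.7, -0.2]
grip_width: 0.69
```

Emit:
play_rows(
  plan=[
    {"dx":0,"dy":0,"dz":0,"ax":0,"ay":0,"az":0,"jaw":5.85},
    {"dx":0,"dy":0,"dz":0,"ax":0,"ay":0,"az":0,"jaw":5.8},
    {"dx":0,"dy":0,"dz":0,"ax":0,"ay":0,"az":0,"jaw":5.75},
    {"dx":0,"dy":0,"dz":0,"ax":0,"ay":0,"az":0,"jaw":5.7},
    {"dx":0,"dy":0,"dz":0,"ax":0,"ay":0,"az":0,"jaw":5.6},
  ],
)

```text
time: 19.63
tcp_pos: [0.4682, 0.1583, 0.1107]
ee_rot: [-0.0, 1.0, -0.009, -0.0]
contact_force: [0.3, -0.0, 0.5]
grip_width: 0.681
```

Emit:
play_rows(
  plan=[
    {"dx":0,"dy":0,"dz":0,"ax":0,"ay":0,"az":0,"jaw":5.4},
    {"dx":0,"dy":0,"dz":0,"ax":0,"ay":0,"az":0,"jaw":5.2},
    {"dx":0,"dy":0,"dz":0,"ax":0,"ay":0,"az":0,"jaw":5.0},
    {"dx":0,"dy":0,"dz":0,"ax":0,"ay":0,"az":0,"jaw":5.0},
    {"dx":0,"dy":0,"dz":0,"ax":0,"ay":0,"az":0,"jaw":5.0},
  ],
  force=40,
)

```text
time: 20.05
tcp_pos: [0.4681, 0.1583, 0.1107]
ee_rot: [-0.0, 1.0, -0.009, -0.0]
contact_force: [-0.9, 0.0, -0.4]
grip_width: 0.671
```

```bash
python3 st.py
```

```text
20.05 [0.4681 0.1583 0.1107] yaw -91.01 z [-2.e-04  2.e-04 -1.e+00] F [-0.86  0.02 -0.36] T [-0.01  0.04  0.05] w 57.3
```

Held. Lifting at about 2.4 cm/s.

Emit:
play_rows(
  plan=[
    {"dx":0,"dy":0,"dz":0.1,"ax":0,"ay":0,"az":0,"jaw":5.0},
    {"dx":0,"dy":0,"dz":0.3,"ax":0,"ay":0,"az":0,"jaw":5.0},
    {"dx":0,"dy":0,"dz":0.5,"ax":0,"ay":0,"az":0,"jaw":5.0},
    {"dx":0,"dy":0,"dz":0.7,"ax":0,"ay":0,"az":0,"jaw":5.0},
    {"dx":0,"dy":0,"dz":0.9,"ax":0,"ay":0,"az":0,"jaw":5.0},
  ],
)

```text
time: 20.47
tcp_pos: [0.4682, 0.1583, 0.1199]
ee_rot: [-0.0, 1.0, -0.009, -0.0]
contact_force: [0.6, -0.1, -0.9]
grip_width: 0.671
```

Emit:
play_rows(
  plan=[
    {"dx":0,"dy":0,"dz":0.2,"ax":0,"ay":0,"az":0,"jaw":5.0},
    {"dx":0,"dy":0,"dz":0.4,"ax":0,"ay":0,"az":0,"jaw":5.0},
    {"dx":0,"dy":0,"dz":0.6,"ax":0,"ay":0,"az":0,"jaw":5.0},
    {"dx":0,"dy":0,"dz":0.8,"ax":0,"ay":0,"az":0,"jaw":5.0},
    {"dx":0,"dy":0,"dz":1.0,"ax":0,"ay":0,"az":0,"jaw":5.0},
  ],
)

```text
time: 20.88
tcp_pos: [0.4681, 0.1583, 0.1301]
ee_rot: [-0.0, 1.0, -0.009, -0.0]
contact_force: [1.1, -0.5, -0.9]
grip_width: 0.67
```

Emit:
play_rows(
  plan=[
    {"dx":0,"dy":0,"dz":0.2,"ax":0,"ay":0,"az":0,"jaw":5.0},
    {"dx":0,"dy":0,"dz":0.4,"ax":0,"ay":0,"az":0,"jaw":5.0},
    {"dx":0,"dy":0,"dz":0.6,"ax":0,"ay":0,"az":0,"jaw":5.0},
    {"dx":0,"dy":0,"dz":0.8,"ax":0,"ay":0,"az":0,"jaw":5.0},
    {"dx":0,"dy":0,"dz":1.0,"ax":0,"ay":0,"az":0,"jaw":5.0},
  ],
)

```text
time: 21.3
tcp_pos: [0.468, 0.1583, 0.1402]
ee_rot: [-0.0, 1.0, -0.009, -0.0]
contact_force: [0.5, -0.1, -2.0]
grip_width: 0.669
```

Emit:
play_rows(
  plan=[
    {"dx":0,"dy":0,"dz":0.15,"ax":0,"ay":0,"az":0,"jaw":5.0},
    {"dx":0,"dy":0,"dz":0.3,"ax":0,"ay":0,"az":0,"jaw":5.0},
    {"dx":0,"dy":0,"dz":0.45,"ax":0,"ay":0,"az":0,"jaw":5.0},
    {"dx":0,"dy":0,"dz":0.6,"ax":0,"ay":0,"az":0,"jaw":5.0},
    {"dx":0,"dy":0,"dz":0.8,"ax":0,"ay":0,"az":0,"jaw":5.0},
  ],
)

```text
time: 21.72
tcp_pos: [0.4678, 0.1583, 0.1481]
ee_rot: [-0.0, 1.0, -0.009, -0.001]
contact_force: [-0.4, 0.4, -2.3]
grip_width: 0.674
```

Emit:
play_rows(
  plan=[
    {"dx":0,"dy":0,"dz":0.2,"ax":0,"ay":0,"az":0,"jaw":5.0},
    {"dx":0,"dy":0,"dz":0.5,"ax":0,"ay":0,"az":0,"jaw":5.0},
    {"dx":0,"dy":0,"dz":0.8,"ax":0,"ay":0,"az":0,"jaw":5.0},
    {"dx":0,"dy":0,"dz":1.1,"ax":0,"ay":0,"az":0,"jaw":5.0},
    {"dx":0,"dy":0,"dz":1.3,"ax":0,"ay":0,"az":0,"jaw":5.0},
  ],
)

```text
time: 22.13
tcp_pos: [0.4679, 0.1583, 0.1616]
ee_rot: [-0.0, 1.0, -0.009, -0.0]
contact_force: [-0.2, -0.2, -3.7]
grip_width: 0.672
```

```bash
python3 st.py
```

```text
22.13 [0.4679 0.1583 0.1616] yaw -91.01 z [-6.e-04  1.e-04 -1.e+00] F [-0.16 -0.18 -3.74] T [ 0.   -0.01 -0.01] w 57.4
```

Emit:
play_rows(
  plan=[
    {"dx":0,"dy":0,"dz":0.1,"ax":0,"ay":0,"az":0,"jaw":5.0},
    {"dx":-0.4,"dy":0,"dz":0.1,"ax":0,"ay":0,"az":0,"jaw":5.0},
    {"dx":-1,"dy":0,"dz":0.1,"ax":0,"ay":0,"az":0,"jaw":5.0},
    {"dx":-1.6,"dy":0,"dz":0.1,"ax":0,"ay":0,"az":0,"jaw":5.0},
    {"dx":-2.2,"dy":0,"dz":0.1,"ax":0,"ay":0,"az":0,"jaw":5.0},
  ],
)

```text
time: 22.55
tcp_pos: [0.4449, 0.1582, 0.1624]
ee_rot: [-0.0, 1.0, -0.009, -0.001]
contact_force: [-0.2, -0.3, -3.5]
grip_width: 0.668
```

Emit:
play_rows(
  plan=[
    {"dx":-0.5,"dy":0,"dz":0,"ax":0,"ay":0,"az":0,"jaw":5.0},
    {"dx":-1,"dy":0,"dz":0,"ax":0,"ay":0,"az":0,"jaw":5.0},
    {"dx":-1.5,"dy":0,"dz":0,"ax":0,"ay":0,"az":0,"jaw":5.0},
    {"dx":-2,"dy":0,"dz":0,"ax":0,"ay":0,"az":0,"jaw":5.0},
    {"dx":-2.5,"dy":0,"dz":0,"ax":0,"ay":0,"az":0,"jaw":5.0},
  ],
)

```text
time: 22.97
tcp_pos: [0.4194, 0.1583, 0.1625]
ee_rot: [-0.0, 1.0, -0.009, -0.001]
contact_force: [0.8, 0.6, -3.7]
grip_width: 0.669
```

Emit:
play_rows(
  plan=[
    {"dx":-0.6,"dy":0,"dz":0,"ax":0,"ay":0,"az":0,"jaw":5.0},
    {"dx":-1.4,"dy":0,"dz":0,"ax":0,"ay":0,"az":0,"jaw":5.0},
    {"dx":-2.2,"dy":0,"dz":0,"ax":0,"ay":0,"az":0,"jaw":5.0},
    {"dx":-3,"dy":0,"dz":0,"ax":0,"ay":0,"az":0,"jaw":5.0},
    {"dx":-3.6,"dy":0,"dz":0,"ax":0,"ay":0,"az":0,"jaw":5.0},
  ],
)

```text
time: 23.38
tcp_pos: [0.3822, 0.1582, 0.1624]
ee_rot: [0.0, 1.0, -0.009, -0.001]
contact_force: [0.1, -0.3, -4.5]
grip_width: 0.672
```

```bash
python3 st.py
```

```text
23.38 [0.3822 0.1582 0.1624] yaw -91.0 z [-0.0017  0.     -1.    ] F [ 0.13 -0.26 -4.45] T [0.   0.01 0.  ] w 57.4
```

Emit:
play_rows(
  plan=[
    {"dx":0,"dy":-2,"dz":0,"ax":0,"ay":0,"az":0.01,"jaw":5.0},
    {"dx":0,"dy":-5,"dz":0,"ax":0,"ay":0,"az":0.03,"jaw":5.0},
    {"dx":0,"dy":-8,"dz":0,"ax":0,"ay":0,"az":0.05,"jaw":5.0},
    {"dx":1.5,"dy":-11,"dz":0,"ax":0,"ay":0,"az":0.07,"jaw":5.0},
    {"dx":3,"dy":-14,"dz":-0.4,"ax":0,"ay":0,"az":0.09,"jaw":5.0},
  ],
)

```text
time: 23.8
tcp_pos: [0.4121, 0.0171, 0.1592]
ee_rot: [0.0, 0.999, 0.037, 0.0]
contact_force: [1.6, 0.9, -3.3]
grip_width: 0.667
```

Emit:
play_rows(
  plan=[
    {"dx":1.5,"dy":-3,"dz":-1,"ax":0,"ay":0,"az":0.01,"jaw":5.0},
    {"dx":3,"dy":-6,"dz":-2,"ax":0,"ay":0,"az":0.02,"jaw":5.0},
    {"dx":4.3,"dy":-8.5,"dz":-3,"ax":0,"ay":0,"az":0.02,"jaw":5.0},
    {"dx":5.1,"dy":-10,"dz":-4,"ax":0,"ay":0,"az":0.02,"jaw":5.0},
    {"dx":5.1,"dy":-10.1,"dz":-4,"ax":0,"ay":0,"az":0.02,"jaw":5.0},
  ],
)

```text
time: 24.22
tcp_pos: [0.4638, -0.0865, 0.1177]
ee_rot: [0.0, 0.999, 0.046, -0.0]
contact_force: [-0.8, 0.3, -3.3]
grip_width: 0.667
```

```bash
python3 - <<'E'
from h import *
for i in range(4): grab('wrist')
import st
E
```

```text
24.42 [ 0.4626 -0.0831  0.1195] yaw -84.57 z [-2.e-04 -0.e+00 -1.e+00] F [-0.41  0.72 -2.13] T [-0.02  0.01  0.  ] w 57.1
```

Target is (0.4638, −0.0842, ~0.036).

Emit:
play_rows(
  plan=[
    {"dx":0.12,"dy":-0.11,"dz":-1.5,"ax":0,"ay":0,"az":0,"jaw":5.0},
    {"dx":0.12,"dy":-0.11,"dz":-3.5,"ax":0,"ay":0,"az":0,"jaw":5.0},
    {"dx":0.12,"dy":-0.11,"dz":-5,"ax":0,"ay":0,"az":0,"jaw":5.0},
    {"dx":0.12,"dy":-0.11,"dz":-6.2,"ax":0,"ay":0,"az":0,"jaw":5.0},
    {"dx":0.12,"dy":-0.11,"dz":-7,"ax":0,"ay":0,"az":0,"jaw":5.0},
  ],
)

```text
time: 24.83
tcp_pos: [0.4632, -0.0829, 0.049]
ee_rot: [-0.0, 0.999, 0.048, -0.0]
contact_force: [-0.0, -0.5, -3.3]
grip_width: 0.668
```

Emit:
play_rows(
  plan=[
    {"dx":0,"dy":0,"dz":-0.2,"ax":0,"ay":0,"az":0,"jaw":5.0},
    {"dx":0,"dy":0,"dz":-0.4,"ax":0,"ay":0,"az":0,"jaw":5.0},
    {"dx":0,"dy":0,"dz":-0.6,"ax":0,"ay":0,"az":0,"jaw":5.0},
    {"dx":0,"dy":0,"dz":-0.8,"ax":0,"ay":0,"az":0,"jaw":5.0},
    {"dx":0,"dy":0,"dz":-1.0,"ax":0,"ay":0,"az":0,"jaw":5.0},
  ],
)

```text
time: 25.25
tcp_pos: [0.4636, -0.083, 0.0395]
ee_rot: [0.0, 0.999, 0.048, 0.0]
contact_force: [0.9, -0.4, -2.5]
grip_width: 0.665
```

```bash
python3 - <<'E'
from h import *
import st
F=[]
for i in range(6): grab('wrist');F.append(robot.sense()['contact_force'])
s=robot.sense(); print(np.mean(F,0),s['tcp_pos'],s['ft_torque'])
E
```

```text
25.25 [ 0.4636 -0.083   0.0395] yaw -84.47 z [ 4.e-04 -1.e-04 -1.e+00] F [ 0.9  -0.44 -2.5 ] T [-0.04  0.06 -0.04] w 56.8
[-0.15295607  0.10441001 -2.96576503] [ 0.46332614 -0.08304643  0.03920095] [ 0.02772194 -0.04522239  0.03245851]
```

Just above the seat; easing the last millimetres with a small y correction.

Emit:
play_rows(
  plan=[
    {"dx":0.03,"dy":-0.12,"dz":0,"ax":0,"ay":0,"az":0,"jaw":5.0},
    {"dx":0.05,"dy":-0.12,"dz":-0.1,"ax":0,"ay":0,"az":0,"jaw":5.0},
    {"dx":0.05,"dy":-0.12,"dz":-0.2,"ax":0,"ay":0,"az":0,"jaw":5.0},
    {"dx":0.05,"dy":-0.12,"dz":-0.3,"ax":0,"ay":0,"az":0,"jaw":5.0},
    {"dx":0.05,"dy":-0.12,"dz":-0.35,"ax":0,"ay":0,"az":0,"jaw":5.0},
  ],
)

```text
time: 25.97
tcp_pos: [0.4638, -0.0842, 0.0356]
ee_rot: [-0.0, 0.999, 0.048, -0.0]
contact_force: [0.8, -0.6, -0.1]
grip_width: 0.671
```

```bash
python3 - <<'E'
from h import *
import st
F=[]
for i in range(6): grab('wrist');F.append(robot.sense()['contact_force'])
s=robot.sense(); print(np.mean(F,0),s['tcp_pos'],s['ft_torque'])
E
```

```text
25.97 [ 0.4638 -0.0842  0.0356] yaw -84.48 z [-7.e-04  2.e-04 -1.e+00] F [ 0.79 -0.65 -0.1 ] T [-0.01  0.03 -0.03] w 57.3
[ 0.13619657 -0.28027579 -2.96522999] [ 0.4638201  -0.08421992  0.03569201] [-0.05296086  0.03901822 -0.01919301]
```

Emit:
play_rows(
  plan=[
    {"dx":0,"dy":0,"dz":-0.05,"ax":0,"ay":0,"az":0,"jaw":5.0},
    {"dx":0,"dy":0,"dz":-0.1,"ax":0,"ay":0,"az":0,"jaw":5.0},
    {"dx":0,"dy":0,"dz":-0.1,"ax":0,"ay":0,"az":0,"jaw":5.0},
    {"dx":0,"dy":0,"dz":-0.1,"ax":0,"ay":0,"az":0,"jaw":5.0},
  ],
)

```text
time: 26.6
tcp_pos: [0.464, -0.0843, 0.0354]
ee_rot: [0.0, 0.999, 0.048, 0.0]
contact_force: [-1.0, 0.7, 5.9]
grip_width: 0.674
```

```bash
python3 - <<'E'
from h import *
import st
F=[]
for i in range(6): grab('wrist');F.append(robot.sense()['contact_force'])
s=robot.sense(); print(np.mean(F,0),s['tcp_pos'],s['ft_torque'])
E
```

```text
26.6 [ 0.464  -0.0843  0.0354] yaw -84.47 z [ 1.e-04 -2.e-04 -1.e+00] F [-1.02  0.73  5.93] T [-0.04  0.42  0.03] w 57.6
[-1.78797896  0.05023568  5.53210687] [ 0.46398814 -0.08432735  0.03534971] [ 0.05544909  0.34752854 -0.00286596]
```

Seated (now pressing down with 5.5 N). Releasing and withdrawing.

Emit:
play_rows(
  plan=[
    {"dx":0,"dy":0,"dz":0,"ax":0,"ay":0,"az":0,"jaw":5.7},
    {"dx":0,"dy":0,"dz":0,"ax":0,"ay":0,"az":0,"jaw":6.0},
    {"dx":0,"dy":0,"dz":0,"ax":0,"ay":0,"az":0,"jaw":6.8},
    {"dx":0,"dy":0,"dz":0,"ax":0,"ay":0,"az":0,"jaw":8.0},
    {"dx":0,"dy":0,"dz":0,"ax":0,"ay":0,"az":0,"jaw":8.5},
  ],
  force=20,
)

```text
time: 27.32
tcp_pos: [0.4641, -0.0844, 0.0354]
ee_rot: [0.0, 0.999, 0.048, 0.0]
contact_force: [-0.0, 1.2, 0.8]
grip_width: 0.996
```

Emit:
play_rows(
  plan=[
    {"dx":0,"dy":0,"dz":0,"ax":0,"ay":0,"az":0,"jaw":8.5},
    {"dx":0,"dy":0,"dz":0.6,"ax":0,"ay":0,"az":0,"jaw":8.5},
    {"dx":0,"dy":0,"dz":2,"ax":0,"ay":0,"az":0,"jaw":8.5},
    {"dx":0,"dy":0,"dz":4,"ax":0,"ay":0,"az":0,"jaw":8.5},
    {"dx":0,"dy":0,"dz":6,"ax":0,"ay":0,"az":0,"jaw":8.5},
  ],
)

```text
time: 27.73
tcp_pos: [0.4638, -0.0842, 0.0961]
ee_rot: [-0.0, 0.999, 0.048, -0.0]
contact_force: [0.6, 0.6, 0.3]
grip_width: 0.994
```

Emit:
play_rows(
  plan=[
    {"dx":-1,"dy":0,"dz":3,"ax":0,"ay":0,"az":0,"jaw":8.5},
    {"dx":-2,"dy":-3,"dz":6,"ax":0,"ay":0,"az":0,"jaw":8.5},
    {"dx":-4,"dy":-6,"dz":8,"ax":0,"ay":0,"az":0,"jaw":8.5},
    {"dx":-6,"dy":-9,"dz":9,"ax":0,"ay":0,"az":0,"jaw":8.5},
    {"dx":-8,"dy":-12,"dz":10,"ax":0,"ay":0,"az":0,"jaw":8.5},
  ],
)

```text
time: 28.15
tcp_pos: [0.3831, -0.2054, 0.198]
ee_rot: [0.001, 0.999, 0.049, 0.001]
contact_force: [0.5, 0.4, -0.5]
grip_width: 0.993
```

```bash
python3 - <<'E'
from h import *
T=grab('top'); S=grab('scene'); import st
a=T['frame'][175:275,270:440]; A=cv2.imread('pics/top0.png')[175:275,270:440]
r=lambda x,k:cv2.resize(x,None,fx=k,fy=k,interpolation=cv2.INTER_CUBIC)
cv2.imwrite('pics/end.png',np.vstack([np.hstack([r(A,2.3),r(a,2.3)]),r(S['frame'][170:290,250:445],4)[:340,:782]]))
for X in ('top','scene'):
    d=cv2.absdiff((T if X=='top' else S)['frame'],cv2.imread(f'pics/{X}0.png')).max(2)
    for n,(x0,x1,y0,y1) in dict(top=dict(scale=(280,326,180,272),marker=(340,370,205,275),pad=(208,265,240,290),back=(230,285,110,175),reel=(385,430,225,270)),scene=dict(scale=(285,345,180,300),reel=(380,425,200,250),pad=(260,335,305,370),back=(215,280,220,275)))[X].items():
        print(X,n,(d[y0:y1,x0:x1]>45).sum())
E
```

```text
28.25 [ 0.3823 -0.2082  0.1983] yaw -84.78 z [ 0.0018 -0.0035 -1.    ] F [ 0.79  0.61 -0.79] T [ 0.06 -0.04  0.03] w 85.0Traceback (most recent call last):
  File "<stdin>", line 5, in <module>
    return _nx.concatenate(arrs, 0, dtype=dtype, casting=casting)
           ~~~~~~~~~~~~~~~^^^^^^^^^^^^^^^^^^^^^^^^^^^^^^^^^^^^^^^
ValueError: all the input array dimensions except for the concatenation axis must match exactly, but along dimension 1, the array at index 0 has size 782 and the array at index 1 has size 780
```

All twelve pictures are used, so I'll check by numbers.

```bash
python3 - <<'E'
from h import *
T=grab('top'); S=grab('scene')
g=lambda a:np.float32(cv2.cvtColor(a,cv2.COLOR_BGR2GRAY))
for X,F,B in (('top',T,dict(hook=(290,312,205,272),marker=(340,370,205,275),pad=(208,265,240,290),back=(230,285,110,175),reel=(388,430,228,268))),('scene',S,dict(hook=(310,350,205,242),reel=(380,425,200,250),pad=(260,335,305,370),back=(215,280,220,275)))):
    a,b=cv2.imread(f'pics/{X}0.png'),F['frame']
    for n,(x0,x1,y0,y1) in B.items():
        p,q=g(a)[y0:y1,x0:x1],g(b)[y0:y1,x0:x1]
        print(X,n,'changed px',(abs(p-q)>45).sum(),'shift',np.round(cv2.phaseCorrelate(p,q)[0],2))
E
```

```text
top hook changed px 0 shift [ 0.03 -0.04]
top marker changed px 0 shift [ 0.06 -0.07]
top pad changed px 0 shift [-0.01  0.02]
top back changed px 0 shift [-0.02  0.  ]
top reel changed px 4 shift [0.41 0.05]
scene hook changed px 0 shift [0.06 0.02]
scene reel changed px 0 shift [ 0.54 -0.06]
scene pad changed px 0 shift [0.55 0.02]
scene back changed px 0 shift [-0.02 -0.01]
```

Everything is back where it started: the reel is within about 1 mm and the hook and bystanders are unchanged.

```bash
python3 -c "
from h import *
print(workorder.hand_in())"
```

```text
the job is handed in; nothing more can be done
None
```

I weighed the reel on the scale and put it back in its cradle, then handed the job in at about 28 s. It weighs about 3.36 N, or 0.34 kg, and should pull the hook down about 38–40 mm. That comes from the wrist force sensor and hook travel; I did not read the dial in a picture.

- **Hanging:** I lowered the reel at about 2.4 cm/s until the wrist force was close to zero (0.11 ± 0.08 N), then opened the fingers gently. It hung free for about 4 s, and in the 1.25 s I tracked it moved less than 0.1 px. It sat on the saddle to within a few millimetres.
- **Return:** I took hold again, lifted at about 2.4 cm/s past the hook's upper stop and set the reel down. The seat contact peaked at about 6 N before I let go.
- **Last checks:** I compared the top and scene views with the starting ones by numbers only, because all 12 picture views were used.
    - **Hook:** unchanged in both views.
    - **Marker:** unchanged in the top view; I did not measure it in the scene view.
    - **Bystanders behind:** unchanged in both views.
    - **Reel:** shifted by about 0.5 px, roughly 1 mm.
    - **Note pad:** read 0.55 px shift in the scene view but 0.02 px in the top view. No pixels changed noticeably, so I take it as noise.
- **Not measured:** I did not measure the hook's speed directly; I only kept the arm's own speed low.

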